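Short spin on the bench centrifuge

ROBOT

A 6-joint arm with a two-finger parallel gripper is mounted at the origin on a cart in front of the work surface, level with it; the furniture and walls round the work are solid. World frame = base frame: x ahead of the robot, y to its left, z up, the work surface at z = 0. Lengths are in m, angles in degrees, forces in N, time in s.
With the tool pointing down it reaches from about 0.375 to 0.9 m from the base axis. Payload 3.1 kg.
Tool frame: the origin (TCP) lies midway between the tips of the shut fingers; the grasp point (between the pads) lies bot.pinch_z behind it (bot.pinch_z is the distance from the TCP to the grasp point, in m); z points along the fingers, y is the direction in which the jaws open and shut (so a half turn about z gives the same grasp; the last joint's range is limited). The gripper opens to 87 mm and grips with 3 to 60 N. Pads are 19 mm wide; open, the fingers measure 117 mm over their backs; the gripper's body (75 mm by 190 mm) begins 51 mm behind the grasp point.
Start: joints at [66.836, 30.224, 82.088, -0, 67.689, -10.227], TCP at [0.14, 0.609, 0.223] pointing down, gripper open.
Joint ranges: [-176.69, 176.69], [-43.24, 126.21], [12.49, 139.97], [-82, 262], [0, 151.66], [-163.58, 163.58]. Speed limits (degrees/s): [159.86, 159.86, 180, 180, 180, 180].

INTERFACE

Orientations are given as a 3x3 rotation matrix whose columns are the frame's x, y, z axes.
In Python, from rig import bot gives the robot as it stands.
- The arm moves only by the tool apply_moves, never from a script. Its argument "motion" is text: rows parted by semicolons, each of 7 numbers parted by spaces: the shift along the tool's x, y, z in m, then the turn, a rotation vector about the tool's x, y, z in degrees, then the finger opening in m, from 0 to 0.087. A call has exactly 8 rows; each row is the pose to reach, as a shift and turn from the pose commanded when the call began, along the tool's axes at that moment; what a row does not reach only later rows make up. A row lasts 1/8 s, in which the tool goes at most 62.5 mm and 10.7 degrees, less where a joint would pass 70% of its speed; a pose out of reach is approached as far as the arm can. A call with a gripper value outside its range is refused whole. The fingers move at their own pace and stop on an object; the grip force is fixed at half the most. Time passes only in rows, so rows that repeat a pose let the fingers close, or fill a call up. It gives the time, the measured TCP pose, the force and the opening at its end, in the units of the state.
- bot.read_state(): the state, without advancing time (a new reading comes with each control period).
- bot.capture(name): name is "scene" or "top" or "wrist"; returns the picture (480x640x3 uint8, red, green, blue); there is no depth.
- bot.get_calibration(name): a dict with "fx", "fy", "cx", "cy" (pixels), "D" ([k1, k2, p1, p2, k3] as OpenCV has them; the pictures are not rectified), "rvec" (rotation vector, rad) and "tvec" (3), from world to camera coordinates, as OpenCV has them. Camera axes: x right, y down, z forward; pixel columns grow to the right and rows downward; lengths in m; the calibration is good to about 2 mm. A picture is of the moment at which its call begins: read the wrist's pose just before it. get_calibration takes no time and is no camera call; for the wrist camera it gives the pose at the moment of the call.
- bot.hand_in(): hands the job in, once; it reports no verdict.
Trained networks look in the newest picture that a camera, given by its name, has taken for a name from the list of things; names that differ only in an ending like _2 or _b are one class to them, and where a whole thing is asked for, a point or a joint stands for the part that bears it (a point fixed in the world has none). Each returns a list of dicts, best first, with "p" (0 to 1); they miss things now and then, are a little off and sometimes report something else, mostly with a low value. They report only what shows in the picture. A call takes as long as a camera call.
- bot.find_in(name, camera): "point" ([x, y, z] in m, in world coordinates, good to about 4 mm: the middle of the surface that is visible of it).
The state is a dict: "time_s": time; "joint_positions": joint angles; "qvel": joint speeds; "tau": joint torques, N m; "position": TCP position; "tcp_rot": TCP orientation; "force": force on the tool from outside, world axes, zero at the start; "moment": the same for the moment, N m; "opening": opening from 0.0 (shut) to 1.0 (fully open).
Only numpy, scipy, OpenCV 4.12 (cv2) and the standard library are available. Lean on these libraries where they do the work, as an engineer would, in place of code of your own. Each camera call takes 0.05 s, during which the arm holds its last target.

TASK

Give the tubes waiting in the small bench centrifuge a short spin (only pressing with the fingertips, nothing has to be gripped): first switch it on by pressing down the raised front end of the rocker switch until it tips over, next push the open lid down until its catch snaps and it stays shut by itself, then press the oblong short-spin key at the right end of the panel and finish the program while still holding that key fully down. Never press the round timed-run key beside it, and leave the two capped tubes and the dropper bottle next to the centrifuge standing where they are.

Things in the scene. Friction and masses are not known exactly. Their poses are not given: they have to be found in the camera images.
- centrifuge: White bench centrifuge, fixed, 244 mm deep (x), 196 mm wide (y), upright sides. Origin on the worktop under its middle; x points from its front (panel) to its back (lid hinge), y to the left seen from the front. Behind the panel is a flat deck, 118 mm high, from x = -52 mm on. The black tab, 34 mm wide, that stands out 12 mm from the step below the lid is the lid release: leave it alone.
- power_rocker (a joint): Mains rocker, 37 mm along the slope, 20 mm wide, tipping about an axis along y through its middle. 0 = off (front end, towards the robot, about 10 mm proud of the panel, rear end 3 mm), 0.40 rad = on (front end down, 3 mm proud). Over-centre: pressed well past 0.20 it snaps over and stays on; about 2 N at the front end tips it.
- rocker_front_end (a point): Point on the top of the rocker's front half, 15 mm from its axis: the place to press. Moves with the rocker (drops about 6 mm from off to on). Press along the panel's inward normal, or straight down.
- lid (a joint): Lid angle, rad: 0 = shut, level; 0.7 to 1.0 = open. A spring lifts it (3 N at the front edge near shut), so it rises again unless latched. In the last 0.05 rad a wire striker under it drives a spring catch aside (6 to 10 N in all at the press point); below about 0.02 the catch snaps over it. Push on to the stop at 0; latched it rests at 0 to 0.02.
- lid_hinge (a point): Middle of the lid's hinge line, which runs along the centrifuge's y axis at (0.113, 0, 0.1235) in its frame.
- lid_press (a point): Point on the lid's outer face (upper face when shut), on its centre line, 138 mm from the hinge and 22 mm behind the lid plate's front edge, where a grip lip runs 11 mm farther; when shut 8.5 mm above the hinge line, 132 mm over the worktop. Moves with the lid, a grey plate 154 x 176 x 12 mm with a clear 92 mm window.
- spin_key (a joint): Short-spin key, sprung: 0 = up, 0.004 m = fully down (1.5 N to start, 4 N fully down); it springs back when let go. Moves along the panel's normal.
- spin_key_top (a point): Middle of the top of the oblong short-spin key (32 mm along the slope by 21 mm wide), 6 mm above the panel when up.
- run_key (a joint): Round timed-run key, same spring and travel as the oblong key: not to be pressed.
- run_key_top (a point): Middle of the top of the round timed-run key (20 mm across), 42 mm to the left of the oblong key's middle.
- tube_a: Loose capped plastic tube, blue cap, 34 mm across, 113 mm tall, standing on the left of the centrifuge. Origin under its middle.
- tube_b: A second tube of the same kind, also on the left side, in front of or behind the first.
- dropper_bottle: Loose amber dropper bottle with black cap, 33 mm across, 90 mm tall, standing to the right of the centrifuge. Origin under its middle.
- panel_middle (a point): Middle of the control panel, which is the front 72 mm of the case's top and slopes down to the front by 12 degrees; at (-0.0865, 0, 0.0935) in the centrifuge's frame. This point's z is the panel's outward normal. From left to right in one row: black rocker (y = +66 mm), display (+20), round key (-26), oblong key (-68).

How it is judged:
By the outcome, as a careful person would: the job done as asked, in the order asked, and still so for the second after the job is handed in, while the arm keeps its last pose, push and grip.
It also fails if it takes over 45 s, if anything falls off the work surface, if the arm or the gripper's body presses on something with over 40 N, if the wrist force passes 120 N, or if a joint passes its speed limit or range.

## Working session

There is one attempt and no reset: what is moved stays moved. The work goes in short steps, Python scripts to look and compute and a tool call to move; the robot and the scene stay as the last step left them, time stands still between calls to the robot, and variables do not carry over. Pictures are saved under pics/ and viewed, and the job is handed in when it is done.

Besides the shell and the picture viewer there is one more tool, called after "Request:" by a JSON object that holds its "method" and its "body". apply_moves: Moves the arm, as the interface text tells. Its arguments: {"type":"object","properties":{"motion":{"type":"string"}},"required":["motion"]}

```bash
ls; mkdir -p pics; python3 - <<'E'
from rig import bot
import cv2,numpy as np
print(bot.read_state())
for n in ["scene","top"]:
    im=bot.capture(n); cv2.imwrite(f"pics/{n}0.png",im[:,:,::-1])
    for k in ["centrifuge","power_rocker","rocker_front_end","lid_hinge","lid_press","spin_key_top","run_key_top","panel_middle","tube_a","dropper_bottle"]:
        try:
            print(n,k,[(np.round(d["point"],4).tolist(),round(d["p"],2)) for d in bot.find_in(k,n)[:3]])
        except Exception as e: print(n,k,e)
print(bot.read_state()["time_s"])
E
```

```text
pics
{'time_s': 0.0, 'joint_positions': array([ 6.68332129e+01,  3.02765608e+01,  8.21566051e+01, -4.66204190e-04,
        6.76896997e+01, -1.02273833e+01]), 'qvel': array([-0.07709904,  0.03154498, -0.09793118,  0.02456001, -0.11370755,
        0.12633881]), 'tau': array([-1.34987768e-03, -4.40047896e+01, -1.76588237e+01,  6.31576963e-02,
        5.84440981e-02, -1.78920427e-04]), 'position': array([0.13963044, 0.60844772, 0.22159622]), 'tcp_rot': array([[-9.74607966e-01,  2.23916530e-01, -8.36708479e-04],
       [ 2.23917782e-01,  9.74606037e-01, -1.97445121e-03],
       [ 3.73348872e-04, -2.11166978e-03, -9.99997701e-01]]), 'force': array([-0.43485971,  0.68117199,  0.12878886]), 'moment': array([ 0.01790466, -0.05861663,  0.03026454]), 'opening': 1.000397248847962}
scene centrifuge [([0.6342, 0.1071, 0.1193], 0.61)]
scene power_rocker [([0.4973, 0.1913, 0.0968], 0.73)]
scene rocker_front_end [([0.4979, 0.1937, 0.0966], 0.65)]
scene lid_hinge [([0.6336, 0.1073, 0.1199], 0.95)]
scene lid_press [([0.6601, 0.1441, 0.2006], 0.6), ([0.497, 0.1931, 0.0961], 0.22)]
scene spin_key_top [([
[... 154 characters left out ...]
cene dropper_bottle [([0.5782, -0.0065, 0.0489], 0.89)]
top centrifuge [([0.6015, 0.1428, 0.1176], 0.92)]
top power_rocker [([0.4988, 0.1897, 0.0959], 0.62)]
top rocker_front_end [([0.4994, 0.188, 0.0996], 0.78)]
top lid_hinge [([0.5986, 0.1445, 0.1154], 0.59)]
top lid_press [([0.6455, 0.1571, 0.2162], 0.84), ([0.5014, 0.1897, 0.099], 0.49)]
top spin_key_top [([0.5262, 0.0612, 0.0976], 0.51), ([0.5959, 0.1452, 0.1206], 0.22)]
top run_key_top [([0.5145, 0.1026, 0.0985], 0.55)]
top panel_middle [([0.5944, 0.1485, 0.1198], 0.79)]
top tube_a [([0.5838, 0.2627, 0.1105], 0.81), ([0.6298, 0.2787, 0.112], 0.66), ([0.6413, 0.1589, 0.2148], 0.33)]
top dropper_bottle [([0.5713, 0.01, 0.0568], 0.6)]
1.1
```

View pics/scene0.png

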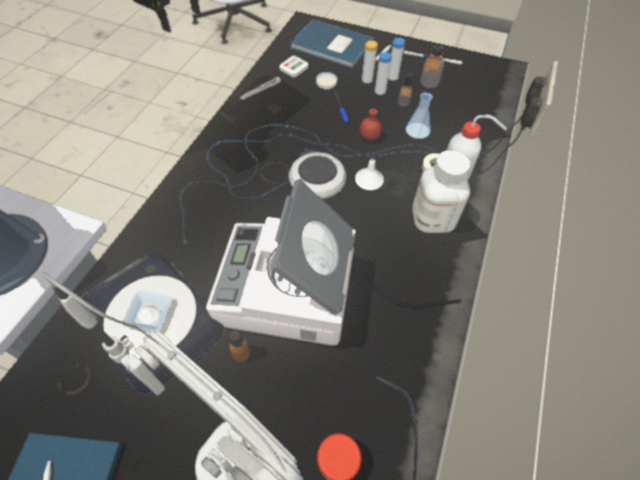

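View pics/top0.png

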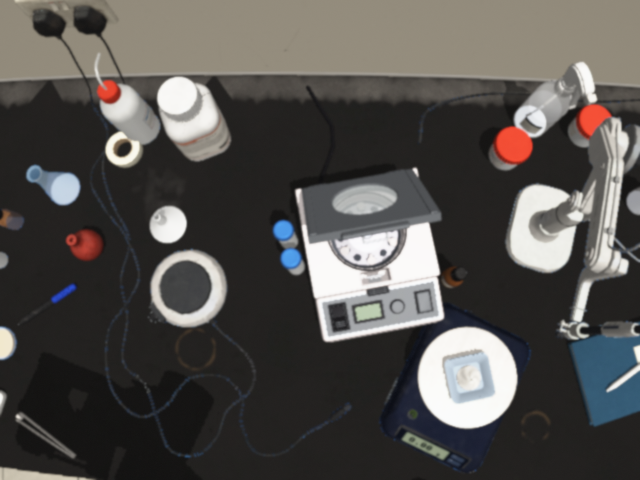

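```bash
python3 - <<'E'
import cv2
im=cv2.imread("pics/top0.png")[160:350,270:480]
cv2.imwrite("pics/topc.png",cv2.resize(im,None,fx=3.8,fy=3.15*1.0,interpolation=cv2.INTER_CUBIC) if 0 else cv2.resize(im,None,fx=3,fy=3,interpolation=cv2.INTER_CUBIC))
im=cv2.imread("pics/scene0.png")[170:370,190:390]
cv2.imwrite("pics/scenec.png",cv2.resize(im,None,fx=3,fy=3,interpolation=cv2.INTER_CUBIC))
E
```

```text
(no output)
```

View pics/topc.png

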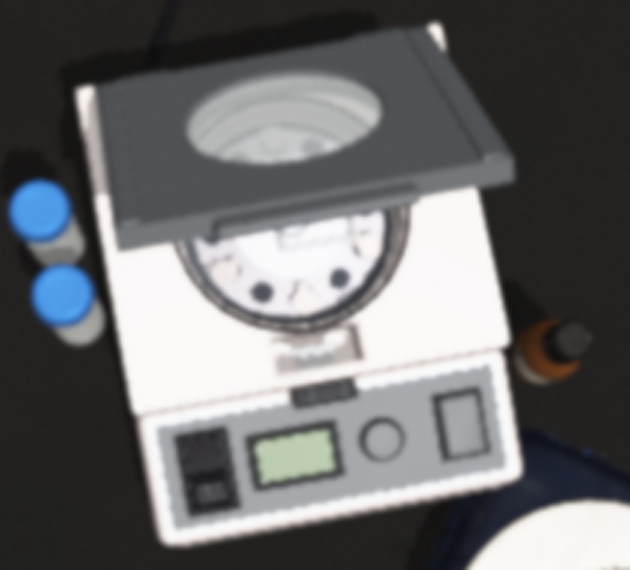

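View pics/scenec.png

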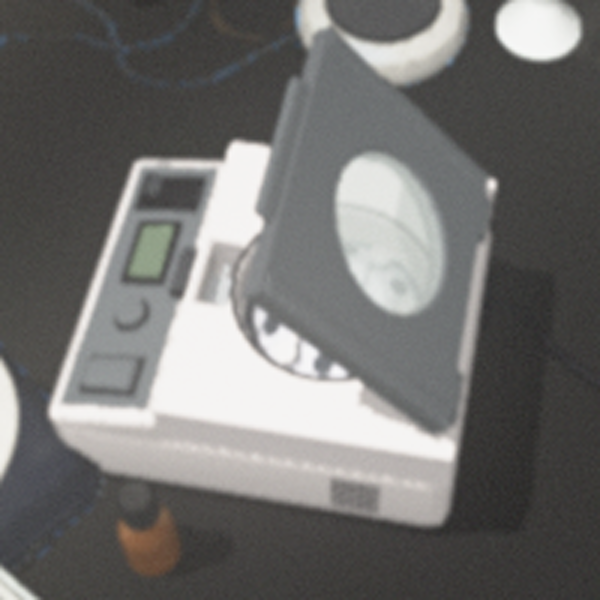

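```bash
cat > h.py <<'E'
import numpy as np,cv2
from scipy.optimize import least_squares
from scipy.spatial.transform import Rotation as R
def proj(c,P): 
    return cv2.projectPoints(np.asarray(P,float),c["rvec"],c["tvec"],np.array([[c["fx"],0,c["cx"]],[0,c["fy"],c["cy"]],[0,0,1.]]),np.array(c["D"],float))[0][:,0]
s,co=np.sin(np.radians(12)),np.cos(np.radians(12))
def pan(u,y,h=0): # u along slope from panel middle (towards back), height h
    return [-.0865+u*co-h*s,y,.0935+u*s+h*co]
def lidp(th,r,y,n): # n above hinge line
    return [.113-r*np.cos(th)+n*np.sin(th),y,.1235+r*np.sin(th)+n*np.cos(th)]
def W(p,P):
    c,sn=np.cos(p[2]),np.sin(p[2]);P=np.asarray(P)
    return np.c_[p[0]+c*P[:,0]-sn*P[:,1],p[1]+sn*P[:,0]+c*P[:,1],P[:,2]]
E
python3 - <<'E'
from h import *
from rig import bot
def model(th):
    return [pan(-.036,.096),pan(-.036,-.096),[-.052,.097,.118],[-.052,-.097,.118],pan(0,.066,4e-3),pan(0,.020),pan(0,-.026,5e-3),pan(0,-.068,6e-3),
     lidp(th,.160,.088,-.0035),lidp(th,.160,-.088,-.0035),lidp(th,.160,.088,.0085),lidp(th,.160,-.088,.0085)]
T=np.array([[162,545],[522,480],[135,412],[508,345],[208,470],[295,457],[382,440],[461,424],[118,248],[515,180],[114,225],[510,156]])/3+[270,160]
S=np.array([[137,162],[52,412],[230,143],[158,415],[172,190],[152,250],[131,314],[111,373],[np.nan]*2,[np.nan]*2,[325,30],[262,290]])/3+[190,170]
ct,cs=bot.get_calibration("top"),bot.get_calibration("scene")
def res(p,which=3):
    P=W(p,model(p[3])); r=[]
    if which&1: r.append(proj(ct,P)-T)
    if which&2: r.append(proj(cs,P)-S)
    r=np.concatenate(r).ravel(); return np.where(np.isfinite(r),r,0)
for w in (1,2,3):
    f=least_squares(res,[.6,.12,.2,.85],args=(w,),loss="soft_l1",x_scale=[.01,.01,.1,.1])
    p=f.x;print(w,p,np.degrees(p[2:]),np.round(res(p,3).reshape(-1,2),1).tolist())
np.save("pose.npy",p)
print("camera heights",[(-R.from_rotvec(np.ravel(c["rvec"])).as_matrix().T@np.ravel(c["tvec"])).round(3) for c in (ct,cs)])
print(W(p,[pan(0,.066),pan(-.015,.066,.009),pan(0,-.068,.006),pan(0,-.026,.006),lidp(p[3],.138,0,.0085),lidp(0,.138,0,.0085)]).round(4))
E
```

```text
1 [0.59784503 0.1422334  0.1984662  0.88765267] [11.3712758  50.85875167] [[-0.2, 0.5], [0.2, 0.3], [-0.3, -0.3], [0.5, -0.4], [-0.5, 0.2], [-0.5, -1.1], [0.0, -0.1], [0.3, 0.4], [-0.2, 0.5], [0.0, -0.2], [-0.3, 0.2], [1.3, -0.3], [-2.7, -1.6], [-5.4, 0.9], [-1.0, -0.1], [-4.9, -1.1], [-2.4, 0.4], [-1.6, 1.2], [-2.5, -0.7], [-2.9, -0.4], [0.0, 0.0], [0.0, 0.0], [0.8, -1.3], [-2.8, 1.5]]
2 [0.6024139  0.14587849 0.22276452 0.85160635] [12.76346692 48.79344951] [[-0.4, -1.3], [-0.6, -4.5], [-1.6, -2.0], [-1.5, -5.1], [-1.2, -2.0], [-1.4, -4.0], [-1.0, -3.8], [-0.9, -3.9], [-1.9, 2.3], [-3.1, -1.5], [-2.3, 2.2], [-1.9, -1.4], [-1.3, -1.2], [-1.3, 1.8], [0.6, -0.5], [-0.3, -1.1], [-0.5, 0.5], [0.9, 1.4], [0.7, -0.5], [1.0, -0.1], [0.0, 0.0], [0.0, 0.0], [0.3, -1.4], [-0.3, 1.3]]
3 [0.59928135 0.14280511 0.20096524 0.87793641] [11.51446015 50.30205093] [[-0.4, -0.3], [0.0, -0.8], [-0.6, -1.1], [0.1, -1.5], [-0.7, -0.6], [-0.7, -2.0], [-0.2, -1.1], [0.1, -0.6], [-0.3, 0.6], [-0.4, -0.4], [-0.5, 0.3], [0.9, -0.5], [-2.1, -1.5], [-4.4, 1.1], [-0.3, -0.1], [-3.9, -1.0], [-1.7, 0.5], [-0.9, 1.3], [-1.7, -0.6], [-1.9, -0.3], [0.0, 0.0], [0.0, 0.0], [0.8, -1.1], [-2.4, 1.7]]
camera heights [array([0.479, 0.19 , 0.923]), array([ 0.808, -0.232,  0.813])]
[[0.5013 0.1902 0.0935]
 [0.4851 0.1869 0.0992]
 [0.5269 0.0587 0.0994]
 [0.5185 0.0998 0.0994]
 [0.63   0.1491 0.2351]
 [0.5748 0.1378 0.132 ]]
```

```bash
cat >> h.py <<'E'
import json
p=np.array([.5983,.1424,np.radians(11.4),.88])
yaw=p[2]
def Rt(tilt): # tool rot, tilt deg: tool z=(s,0,-c) in centrifuge frame
    t=np.radians(tilt);c,sn=np.cos(yaw),np.sin(yaw)
    Z=np.array([np.sin(t),0,-np.cos(t)]);Y=np.array([0,1.,0]);X=np.cross(Y,Z)
    return R.from_euler("z",yaw).as_matrix()@np.c_[X,Y,Z]
def loadc():
    try: d=np.load("cmd.npz");return d["P"],d["M"]
    except OSError:
        a=np.arctan2(.223918,-.974608);x=np.array([np.cos(a),np.sin(a),0]);z=np.array([0,0,-1.])
        return np.array([.14,.609,.223]),np.c_[x,np.cross(z,x),z]
def plan(targets,g=0): # 8 (pos,rot)
    P,M=loadc();rows=[]
    for t,m in targets:
        d=M.T@(np.asarray(t)-P);r=R.from_matrix(M.T@m).as_rotvec(degrees=True)
        rows.append(" ".join(f"{v:.4f}" for v in d)+" "+" ".join(f"{v:.1f}" for v in r)+f" {g}")
    print("; ".join(rows))
def done(row): # call after a move with its last row
    P,M=loadc();v=np.array(row.split(),float)
    np.savez("cmd.npz",P=P+M@v[:3],M=M@R.from_rotvec(v[3:6],degrees=True).as_matrix())
def lin(A,B,n=8):
    (a,ma),(b,mb)=A,B;rv=R.from_matrix(ma.T@mb).as_rotvec()
    return [(np.asarray(a)+(np.asarray(b)-a)*k/n, ma@R.from_rotvec(rv*k/n).as_matrix()) for k in range(1,n+1)]
E
python3 - <<'E'
from h import *
from rig import bot
print(bot.pinch_z)
rk=W(p,[pan(-.015,.066,.009)])[0]; key=W(p,[pan(0,-.068,.006)])[0];print(rk,key)
B=(W(p,[pan(-.015,.066,.08)])[0],Rt(12)); print(B)
L=lin(loadc(),B,11)
plan(L[:8]); plan(L[3:])
E
```

```text
0.0187
[0.48424412 0.18673061 0.09918465] [0.52572438 0.05839763 0.09936889]
(array([0.46977362, 0.18381285, 0.16863313]), array([[-0.9588499 , -0.19765734,  0.20380984],
       [-0.19333805,  0.98027117,  0.04109527],
       [-0.20791169,  0.        , -0.9781476 ]]))
-0.0379 -0.0310 0.0049 -0.2 -1.1 -2.2 0; -0.0757 -0.0619 0.0099 -0.5 -2.1 -4.4 0; -0.1136 -0.0929 0.0148 -0.7 -3.2 -6.6 0; -0.1515 -0.1238 0.0198 -0.9 -4.3 -8.8 0; -0.1894 -0.1548 0.0247 -1.2 -5.4 -11.0 0; -0.2272 -0.1858 0.0297 -1.4 -6.4 -13.2 0; -0.2651 -0.2167 0.0346 -1.6 -7.5 -15.4 0; -0.3030 -0.2477 0.0395 -1.9 -8.6 -17.6 0
-0.1515 -0.1238 0.0198 -0.9 -4.3 -8.8 0; -0.1894 -0.1548 0.0247 -1.2 -5.4 -11.0 0; -0.2272 -0.1858 0.0297 -1.4 -6.4 -13.2 0; -0.2651 -0.2167 0.0346 -1.6 -7.5 -15.4 0; -0.3030 -0.2477 0.0395 -1.9 -8.6 -17.6 0; -0.3409 -0.2786 0.0445 -2.1 -9.7 -19.8 0; -0.3787 -0.3096 0.0494 -2.3 -10.7 -22.0 0; -0.4166 -0.3405 0.0544 -2.5 -11.8 -24.2 0
```

Request:
{"method": "apply_moves", "body": {"motion": "-0.038 -0.031 0.005 -0.2 -1.1 -2.2 0; -0.076 -0.062 0.010 -0.5 -2.1 -4.4 0; -0.114 -0.093 0.015 -0.7 -3.2 -6.6 0; -0.152 -0.124 0.020 -0.9 -4.3 -8.8 0; -0.190 -0.155 0.025 -1.2 -5.4 -11 0; -0.227 -0.186 0.030 -1.4 -6.4 -13.2 0; -0.265 -0.217 0.035 -1.6 -7.5 -15.4 0; -0.303 -0.248 0.040 -1.9 -8.6 -17.6 0"}}

```text
time_s: 2.1
position: [0.3808, 0.2985, 0.1828]
tcp_rot: [[-0.985, -0.084, 0.153], [-0.082, 0.996, 0.023], [-0.154, 0.01, -0.988]]
force: [0.9, 0.2, 0.5]
opening: 0.174
```

```bash
python3 - <<'E'
from h import *
done("-0.303 -0.248 0.040 -1.9 -8.6 -17.6 0")
from rig import bot
s=bot.read_state();P,M=loadc();print(P,s["position"],s["joint_positions"].round(1),np.abs(M-s["tcp_rot"]).max(),s["opening"])
B=(W(p,[pan(-.015,.066,.08)])[0],Rt(12))
plan(lin(loadc(),B,4)+[B]*4)
E
```

```text
[0.37977456 0.29945007 0.183     ] [0.3808445  0.29854618 0.18277864] [ 26.6  20.4 110.   -4.2  41.2 -65.2] 0.00178444997452884 0.17385292917511663
-0.0193 -0.0307 0.0063 -0.2 -0.8 -1.7 0; -0.0386 -0.0614 0.0126 -0.3 -1.6 -3.3 0; -0.0579 -0.0921 0.0189 -0.5 -2.4 -5.0 0; -0.0772 -0.1228 0.0252 -0.7 -3.2 -6.7 0; -0.0772 -0.1228 0.0252 -0.7 -3.2 -6.7 0; -0.0772 -0.1228 0.0252 -0.7 -3.2 -6.7 0; -0.0772 -0.1228 0.0252 -0.7 -3.2 -6.7 0; -0.0772 -0.1228 0.0252 -0.7 -3.2 -6.7 0
```

Request:
{"method": "apply_moves", "body": {"motion": "-0.0193 -0.0307 0.0063 -0.2 -0.8 -1.7 0; -0.0386 -0.0614 0.0126 -0.3 -1.6 -3.3 0; -0.0579 -0.0921 0.0189 -0.5 -2.4 -5.0 0; -0.0772 -0.1228 0.0252 -0.7 -3.2 -6.7 0; -0.0772 -0.1228 0.0252 -0.7 -3.2 -6.7 0; -0.0772 -0.1228 0.0252 -0.7 -3.2 -6.7 0; -0.0772 -0.1228 0.0252 -0.7 -3.2 -6.7 0; -0.0772 -0.1228 0.0252 -0.7 -3.2 -6.7 0"}}

```text
time_s: 3.1
position: [0.4691, 0.1848, 0.1683]
tcp_rot: [[-0.958, -0.2, 0.203], [-0.196, 0.98, 0.042], [-0.208, 0.001, -0.978]]
force: [0.6, 1.2, -1.0]
opening: 0.004
```

```bash
python3 - <<'E'
from h import *
done("-0.0772 -0.1228 0.0252 -0.7 -3.2 -6.7 0")
from rig import bot
s=bot.read_state();P,M=loadc();print(P,s["position"],s["joint_positions"].round(1),np.abs(M-s["tcp_rot"]).max(),s["opening"],s["force"])
c=bot.get_calibration("wrist")
im=bot.capture("wrist").copy()
tcp=s["position"]
def model(th):
    return [pan(-.036,.096),pan(-.036,-.096),[-.052,.097,.118],[-.052,-.097,.118],pan(0,.066,4e-3),pan(-.015,.066,.009),pan(0,.020),pan(0,-.026,6e-3),pan(0,-.068,6e-3)]
q=proj(c,np.r_[W(p,model(.88)),[tcp]])
print(q.round(0).tolist())
for a,b in q: 
    if -100<a<900 and -100<b<900: cv2.drawMarker(im,(int(a),int(b)),(255,0,0),0,10,1)
cv2.imwrite("pics/w1.png",im[:,:,::-1])
im=bot.capture("top");cv2.imwrite("pics/t1.png",im[130:370,230:550,::-1].repeat(2,0).repeat(2,1))
E
```

```text
[0.46976875 0.1838213  0.16865586] [0.4690902  0.18478341 0.16834868] [  8.3  22.1 111.3   1.2  34.7 -94.1] 0.0015510520223391 0.0036007857650787556 [ 0.64583734  1.18287494 -1.00189801]
[[368.0, 220.0], [77.0, 220.0], [368.0, 336.0], [80.0, 333.0], [321.0, 274.0], [321.0, 255.0], [253.0, 272.0], [182.0, 275.0], [121.0, 274.0], [323.0, 302.0]]
```

View pics/w1.png

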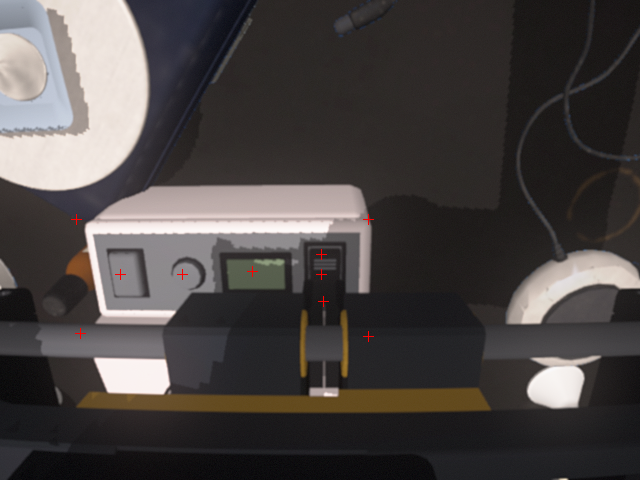

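View pics/t1.png

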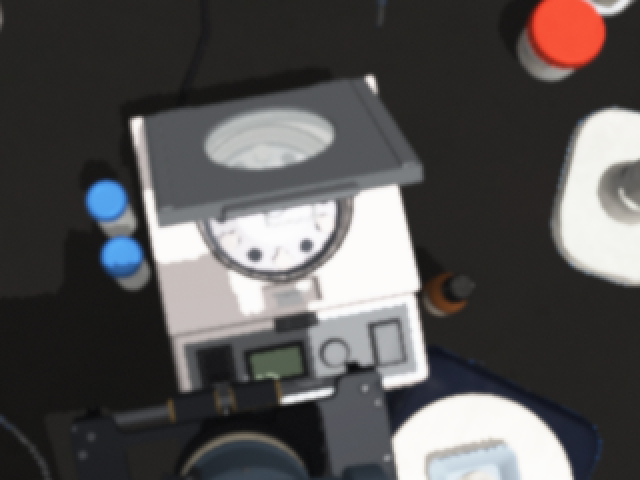

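```bash
python3 - <<'E'
from h import *
f=lambda h:(W(p,[pan(-.019,.0675,h)])[0],Rt(12))
plan([f(h) for h in (.05,.02,.011,.009,.007,.005,.003,.003)])
E
```

```text
0.0040 0.0015 0.0300 0.0 -0.0 0.0 0; 0.0040 0.0014 0.0600 0.0 -0.0 0.0 0; 0.0040 0.0014 0.0690 0.0 -0.0 0.0 0; 0.0040 0.0014 0.0710 0.0 -0.0 0.0 0; 0.0040 0.0014 0.0730 0.0 -0.0 0.0 0; 0.0040 0.0014 0.0750 0.0 -0.0 0.0 0; 0.0040 0.0014 0.0770 0.0 -0.0 0.0 0; 0.0040 0.0014 0.0770 0.0 -0.0 0.0 0
```

Request:
{"method": "apply_moves", "body": {"motion": "0.004 0.0015 0.03 0 0 0 0; 0.004 0.0015 0.06 0 0 0 0; 0.004 0.0015 0.069 0 0 0 0; 0.004 0.0015 0.071 0 0 0 0; 0.004 0.0015 0.073 0 0 0 0; 0.004 0.0015 0.075 0 0 0 0; 0.004 0.0015 0.077 0 0 0 0; 0.004 0.0015 0.077 0 0 0 0"}}

```text
time_s: 4.2
position: [0.4817, 0.188, 0.0935]
tcp_rot: [[-0.958, -0.199, 0.206], [-0.194, 0.98, 0.042], [-0.21, 0.0, -0.978]]
force: [-3.9, -0.8, 10.3]
opening: 0.004
```

```bash
python3 - <<'E'
from h import *
done("0.004 0.0015 0.077 0 0 0 0")
from rig import bot
s=bot.read_state();P,M=loadc();print(P,s["position"],M.T@(s["position"]-P),s["force"])
im=bot.capture("wrist");cv2.imwrite("pics/w2.png",im[:,:,::-1])
im=bot.capture("scene");cv2.imwrite("pics/s2.png",cv2.resize(im[170:370,190:390,::-1],None,fx=3,fy=3,interpolation=2))
E
```

```text
[0.48130876 0.18773927 0.09250649] [0.48171932 0.18795085 0.09353479] [-0.00064837  0.0001265  -0.00091343] [-3.90465277 -0.76753224 10.29935268]
```

View pics/w2.png

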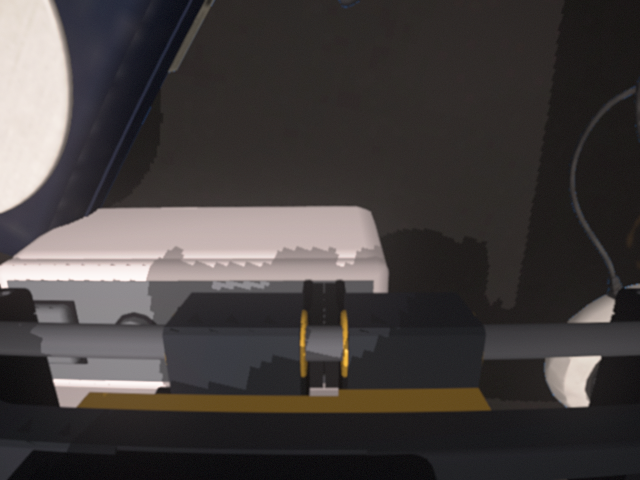

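View pics/s2.png

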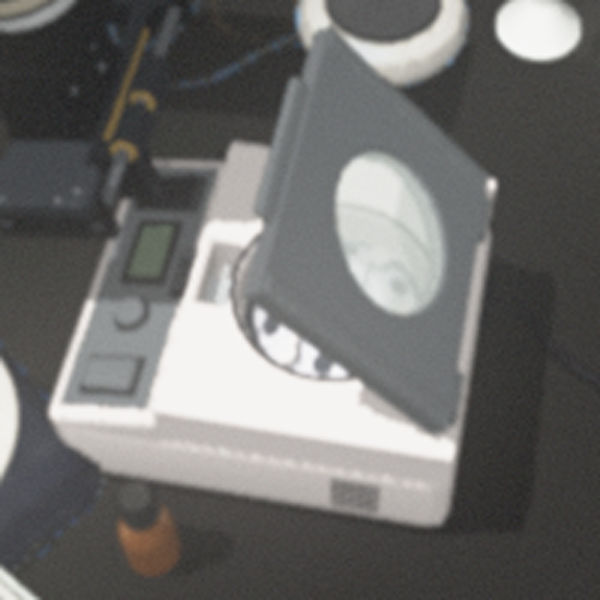

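Request:
{"method": "apply_moves", "body": {"motion": "0 0 -0.02 0 0 0 0; 0 0 -0.06 0 0 0 0; 0 0 -0.11 0 0 0 0; 0 0 -0.16 0 0 0 0; 0 0 -0.2 0 0 0 0; 0 0 -0.2 0 0 0 0; 0 0 -0.2 0 0 0 0; 0 0 -0.2 0 0 0 0"}}

```text
time_s: 5.3
position: [0.4398, 0.1793, 0.2862]
tcp_rot: [[-0.959, -0.198, 0.201], [-0.194, 0.98, 0.041], [-0.205, 0.001, -0.979]]
force: [-0.2, 0.5, -0.2]
opening: 0.006
```

```bash
python3 - <<'E'
from h import *
done("0 0 -0.2 0 0 0 0")
from rig import bot
s=bot.read_state();P,M=loadc();print(P,s["position"],s["force"])
im=bot.capture("wrist");cv2.imwrite("pics/w3.png",cv2.resize(im[150:330,80:400,::-1],None,fx=2.5,fy=2.5,interpolation=2))
im=bot.capture("scene");cv2.imwrite("pics/s3.png",cv2.resize(im[170:370,190:390,::-1],None,fx=3,fy=3,interpolation=2))
N=np.array([np.sin(.88),0,np.cos(.88)])
A=(P+[0,0,.09],Rt(12))
B=(W(p,[np.array(lidp(.88,.137,0,.0085))+[.02,0,.08]])[0],Rt(12))
C=(W(p,[np.array(lidp(.88,.137,0,.0085))+N*.025])[0],Rt(12))
print(B[0],C[0])
plan(lin(loadc(),A,2)+lin(A,B,4)+lin(B,C,2))
E
```

```text
[0.44060036 0.17936455 0.28814056] [0.43980658 0.17932393 0.28617484] [-0.15677698  0.53854851 -0.19730064]
[0.64953051 0.15272988 0.31450701] [0.64881342 0.15258529 0.25043579]
-0.0094 0.0000 -0.0440 0.0 -0.0 0.0 0; -0.0187 0.0001 -0.0880 0.0 -0.0 0.0 0; -0.0642 -0.0169 -0.0621 0.0 -0.0 0.0 0; -0.1097 -0.0338 -0.0362 0.0 -0.0 0.0 0; -0.1551 -0.0507 -0.0103 0.0 -0.0 0.0 0; -0.2006 -0.0676 0.0156 0.0 -0.0 0.0 0; -0.1936 -0.0676 0.0469 0.0 -0.0 0.0 0; -0.1866 -0.0676 0.0781 0.0 -0.0 0.0 0
```

View pics/w3.png

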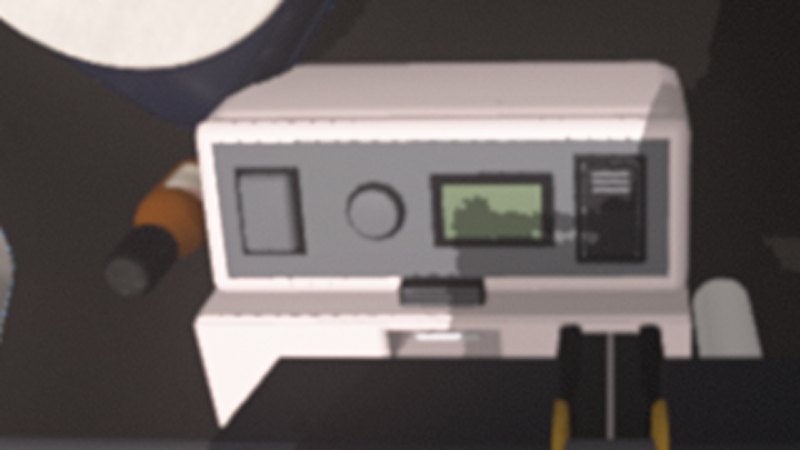

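View pics/s3.png

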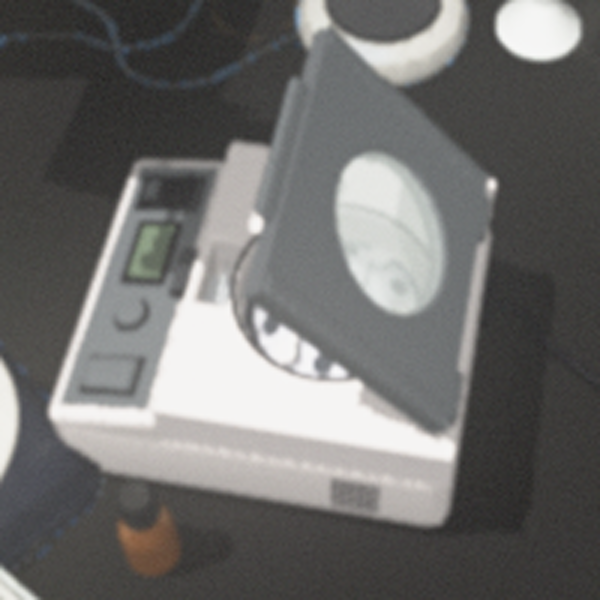

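```bash
python3 - <<'E'
import cv2,numpy as np
a=cv2.imread("pics/w1.png")[225:315,80:380]
b=cv2.imread("pics/w3.png");b=cv2.resize(b,None,fx=.4,fy=.4)[45:135,110:290] if 0 else b[120:300,200:700]
a=cv2.resize(a,None,fx=2.5,fy=2.5,interpolation=2)
A=cv2.imread("pics/scenec.png")[140:270,110:240];B=cv2.imread("pics/s3.png")[140:270,110:240]
AB=cv2.resize(np.hstack([A,B]),None,fx=2.8,fy=2.8)
C=np.zeros((a.shape[0]+b.shape[0],800,3),np.uint8);C[:a.shape[0],:a.shape[1]]=a;C[a.shape[0]:,:b.shape[1]]=b
cv2.imwrite("pics/cmp.png",np.clip(C*1.8,0,255));cv2.imwrite("pics/cmp2.png",np.clip(AB*1.8,0,255))
E
```

```text
[ WARN:0@0.104] global loadsave.cpp:1063 imwrite_ Unsupported depth image for selected encoder is fallbacked to CV_8U.
```

View pics/cmp.png

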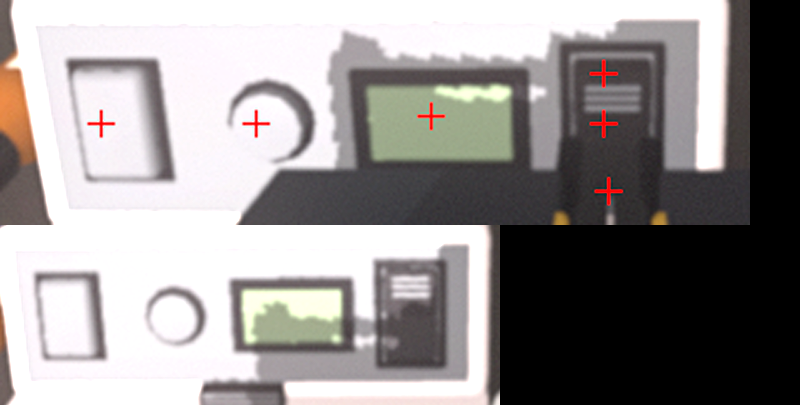

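View pics/cmp2.png

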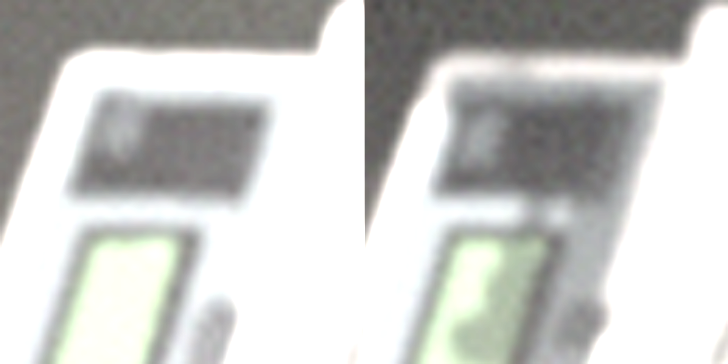

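```bash
python3 - <<'E'
from h import *
from rig import bot
s=bot.read_state();c=bot.get_calibration("wrist")
Rc=R.from_rotvec(np.ravel(c["rvec"])).as_matrix();t=np.ravel(c["tvec"])
Rct=Rc@s["tcp_rot"]; tct=Rc@s["position"]+t
# w1 pose: commanded rot, measured pos
M=Rt(12);P1=np.array([.46909,.18478,.16835])
R1=Rct@M.T;c1=dict(c,rvec=R.from_matrix(R1).as_rotvec(),tvec=tct-R1@P1)
def top(u,a): # rocker top point, angle a: front proud 10 at a=0
    sl=.2-a; return pan(u*np.cos(sl),.066,.0065-u*np.sin(sl))
print("frame front", [ (round(u,3),proj(c1,W(p,[pan(u,.066,.001)]))[0].round(1),proj(c,W(p,[pan(u,.066,.001)]))[0].round(1)) for u in (-.0185,-.02,-.022,.02)])
for u in (-.006,-.009,-.012,-.015):
    print(u,[ [proj(k,W(p,[top(u,a)]))[0].round(1).tolist() for a in (0,.4)] for k in (c1,c)])
print("obs w1 front frame 243 line 263.8 ; w3 front 212.8 line 222.8 rear 254.8")
E
```

```text
frame front [(-0.018, array([321.6, 245.9]), array([321.6, 214.3])), (-0.02, array([321.6, 243.7]), array([321.6, 212.8])), (-0.022, array([321.6, 240.8]), array([321.6, 210.7])), (0.02, array([321.7, 299.9]), array([321.6, 252.5]))]
-0.006 [[[321.6, 267.6], [321.6, 266.3]], [[321.6, 228.7], [321.6, 228.1]]]
-0.009 [[[321.6, 263.6], [321.6, 261.8]], [[321.6, 225.9], [321.6, 225.0]]]
-0.012 [[[321.6, 259.6], [321.6, 257.2]], [[321.6, 223.0], [321.6, 221.9]]]
-0.015 [[[321.6, 255.5], [321.6, 252.6]], [[321.5, 220.1], [321.6, 218.7]]]
obs w1 front frame 243 line 263.8 ; w3 front 212.8 line 222.8 rear 254.8
```

Request:
{"method": "apply_moves", "body": {"motion": "-0.009 0 -0.044 0 0 0 0; -0.019 0 -0.088 0 0 0 0; -0.064 -0.017 -0.062 0 0 0 0; -0.11 -0.034 -0.036 0 0 0 0; -0.155 -0.051 -0.01 0 0 0 0; -0.2 -0.068 0.016 0 0 0 0; -0.194 -0.068 0.047 0 0 0 0; -0.187 -0.068 0.078 0 0 0 0"}}

```text
time_s: 6.4
position: [0.6496, 0.152, 0.2473]
tcp_rot: [[-0.959, -0.198, 0.201], [-0.194, 0.98, 0.042], [-0.205, 0.001, -0.979]]
force: [0.1, 0.8, 0.1]
opening: 0.009
```

```bash
python3 - <<'E'
from h import *
done("-0.187 -0.068 0.078 0 0 0 0")
from rig import bot
s=bot.read_state();P,M=loadc();print(P,s["position"],s["force"],s["joint_positions"].round(1))
im=bot.capture("top");cv2.imwrite("pics/t4.png",cv2.resize(im[160:350,270:480,::-1],None,fx=3,fy=3,interpolation=2))
im=bot.capture("scene");cv2.imwrite("pics/s4.png",cv2.resize(im[170:370,190:390,::-1],None,fx=3,fy=3,interpolation=2))
E
```

```text
[0.64925978 0.15228315 0.25065931] [0.64962496 0.15201487 0.24729109] [0.13969422 0.78948031 0.06597824] [  2.7  27.5  84.    2.2  56.8 -99.7]
```

View pics/t4.png

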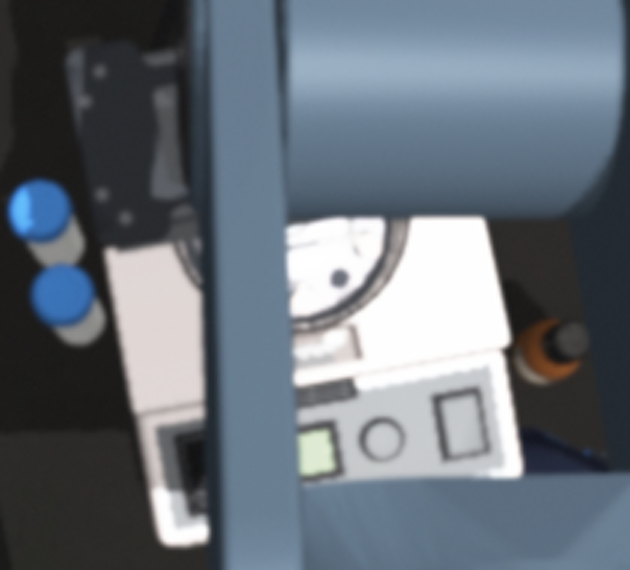

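View pics/s4.png

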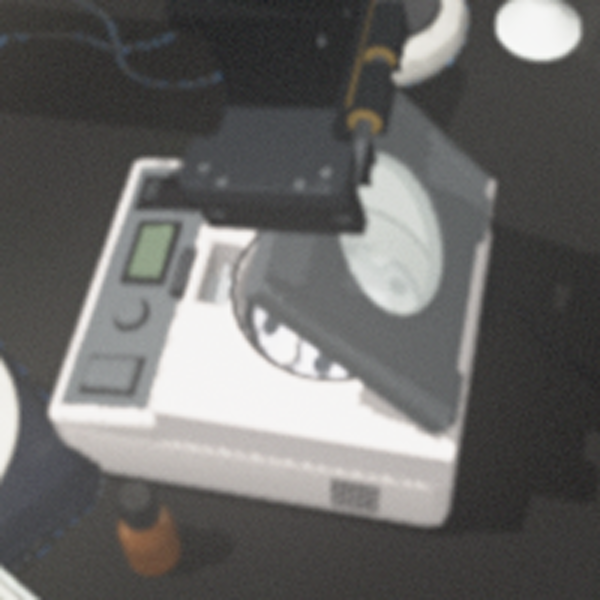

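```bash
cat >> h.py <<'E'
def corner(th,r=.14,e=0): return (W(p,[np.array(lidp(th,r,0,.0085+e))+[.0095*co,0,.0095*s]])[0],Rt(12))
E
python3 - <<'E'
from h import *
plan([corner(.88,e=.008)]+[corner(t) for t in (.85,.78,.71,.63,.55,.47,.40)])
E
```

```text
0.0074 0.0004 0.0054 0.0 -0.0 0.0 0; 0.0183 0.0004 0.0108 0.0 -0.0 0.0 0; 0.0270 0.0004 0.0154 0.0 -0.0 0.0 0; 0.0353 0.0004 0.0206 0.0 -0.0 0.0 0; 0.0444 0.0004 0.0272 0.0 -0.0 0.0 0; 0.0529 0.0004 0.0345 0.0 -0.0 0.0 0; 0.0607 0.0004 0.0425 0.0 -0.0 0.0 0; 0.0671 0.0004 0.0500 0.0 -0.0 0.0 0
```

Request:
{"method": "apply_moves", "body": {"motion": "0.0074 0 0.0054 0 0 0 0; 0.0183 0 0.0108 0 0 0 0; 0.027 0 0.0154 0 0 0 0; 0.0353 0 0.0206 0 0 0 0; 0.0444 0 0.0272 0 0 0 0; 0.053 0 0.0345 0 0 0 0; 0.0607 0 0.0425 0 0 0 0; 0.067 0 0.05 0 0 0 0"}}

```text
time_s: 7.5
position: [0.5949, 0.1414, 0.1868]
tcp_rot: [[-0.959, -0.199, 0.204], [-0.194, 0.98, 0.042], [-0.208, 0.0, -0.978]]
force: [1.5, -0.8, 2.5]
opening: 0.007
```

```bash
python3 - <<'E'
from h import *
done("0.067 0 0.05 0 0 0 0")
from rig import bot
s=bot.read_state();P,M=loadc();print(P,s["position"],s["force"],s["joint_positions"].round(1))
im=bot.capture("scene");cv2.imwrite("pics/s5.png",cv2.resize(im[170:370,190:390,::-1],None,fx=3,fy=3,interpolation=2))
plan([corner(t) for t in (.32,.24,.17,.10,.05,.02,-.01,-.01)])
E
```

```text
[0.5952028  0.14137155 0.18782795] [0.59487845 0.14136138 0.18680506] [ 1.47669743 -0.84860353  2.50375459] [   1.9   27.5   95.7    2.8   45.  -101.4]
0.0067 0.0004 0.0090 0.0 -0.0 0.0 0; 0.0126 0.0004 0.0186 0.0 -0.0 0.0 0; 0.0171 0.0004 0.0273 0.0 -0.0 0.0 0; 0.0209 0.0004 0.0364 0.0 -0.0 0.0 0; 0.0233 0.0004 0.0430 0.0 -0.0 0.0 0; 0.0246 0.0004 0.0470 0.0 -0.0 0.0 0; 0.0257 0.0004 0.0510 0.0 -0.0 0.0 0; 0.0257 0.0004 0.0510 0.0 -0.0 0.0 0
```

View pics/s5.png

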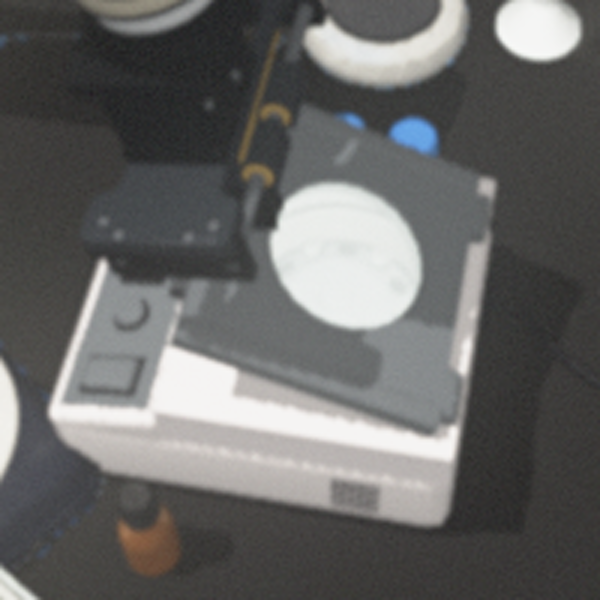

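Request:
{"method": "apply_moves", "body": {"motion": "0.0067 0 0.009 0 0 0 0; 0.0126 0 0.0186 0 0 0 0; 0.0171 0 0.0273 0 0 0 0; 0.0209 0 0.0364 0 0 0 0; 0.0233 0 0.043 0 0 0 0; 0.0246 0 0.047 0 0 0 0; 0.0257 0 0.051 0 0 0 0; 0.0257 0 0.051 0 0 0 0"}}

```text
time_s: 8.55
position: [0.5815, 0.1387, 0.1338]
tcp_rot: [[-0.958, -0.199, 0.206], [-0.194, 0.98, 0.042], [-0.21, 0.0, -0.978]]
force: [-2.8, 0.6, 13.8]
opening: 0.005
```

```bash
python3 - <<'E'
from h import *
done("0.0257 0 0.051 0 0 0 0")
from rig import bot
s=bot.read_state();P,M=loadc();print(P,s["position"],s["force"],corner(0)[0])
E
```

```text
[0.5809444  0.13851852 0.13260071] [0.58152487 0.13870965 0.13383138] [-2.75605383  0.61571368 13.79585752] [0.58094175 0.13889996 0.13397516]
```

Request:
{"method": "apply_moves", "body": {"motion": "0 0 0.001 0 0 0 0; 0 0 0.0015 0 0 0 0; 0 0 0.0015 0 0 0 0; 0 0 0 0 0 0 0; 0 0 -0.01 0 0 0 0; 0 0 -0.04 0 0 0 0; 0 0 -0.09 0 0 0 0; 0 0 -0.1 0 0 0 0"}}

```text
time_s: 9.55
position: [0.5605, 0.1345, 0.2323]
tcp_rot: [[-0.958, -0.199, 0.206], [-0.194, 0.98, 0.042], [-0.21, 0.0, -0.978]]
force: [0.7, -0.0, -0.6]
opening: 0.004
```

```bash
python3 - <<'E'
from h import *
done("0 0 -0.1 0 0 0 0")
from rig import bot
s=bot.read_state();P,M=loadc();print(P,s["position"],s["force"])
im=bot.capture("scene");cv2.imwrite("pics/s6.png",cv2.resize(im[170:370,190:390,::-1],None,fx=3,fy=3,interpolation=2))
im=bot.capture("wrist");cv2.imwrite("pics/w6.png",im[:,:,::-1])
print(bot.find_in("spin_key_top","scene"))
f=lambda h:(W(p,[pan(0,-.0675,h)])[0],Rt(12))
plan(lin(loadc(),f(.10),5)+[f(.10)]*3)
E
```

```text
[0.5605902  0.13433116 0.23041775] [0.5605346  0.13451566 0.23230531] [ 0.70979116 -0.00152581 -0.57218715]
[{'point': [0.5326, 0.0563, 0.1022], 'p': 0.57}]
0.0151 -0.0134 0.0048 0.0 -0.0 0.0 0; 0.0302 -0.0268 0.0096 0.0 -0.0 0.0 0; 0.0452 -0.0402 0.0143 0.0 -0.0 0.0 0; 0.0603 -0.0536 0.0191 0.0 -0.0 0.0 0; 0.0754 -0.0670 0.0239 0.0 -0.0 0.0 0; 0.0754 -0.0670 0.0239 0.0 -0.0 0.0 0; 0.0754 -0.0670 0.0239 0.0 -0.0 0.0 0; 0.0754 -0.0670 0.0239 0.0 -0.0 0.0 0
```

View pics/s6.png

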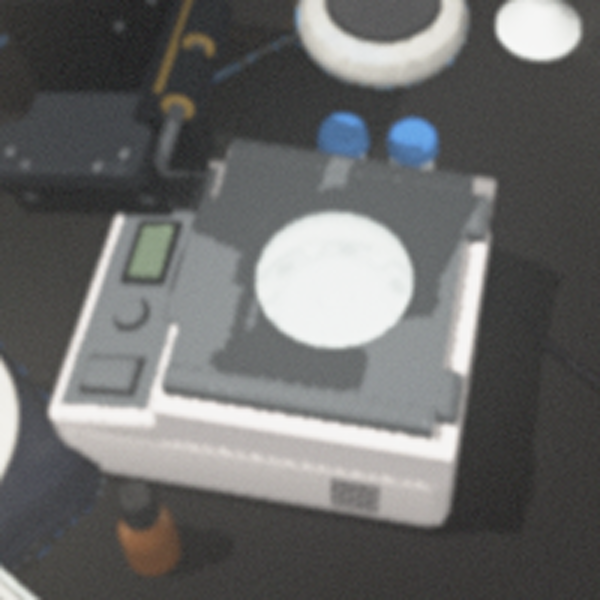

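View pics/w6.png

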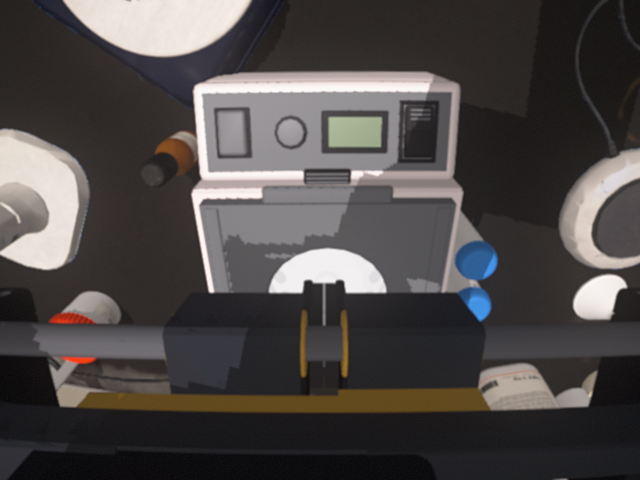

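```bash
python3 - <<'E'
import cv2,numpy as np
a=cv2.imread("pics/w6.png")[90:175,380:470]
a=np.clip(a.astype(float)*2.2,0,255).astype(np.uint8)
cv2.imwrite("pics/w6z.png",cv2.resize(a,None,fx=6,fy=6,interpolation=2))
E
```

```text
(no output)
```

View pics/w6z.png

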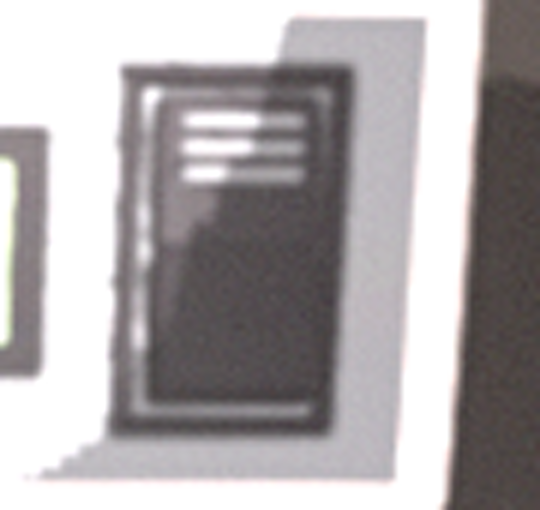

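Request:
{"method": "apply_moves", "body": {"motion": "0.015 -0.0135 0.005 0 0 0 0; 0.03 -0.027 0.0095 0 0 0 0; 0.045 -0.04 0.0145 0 0 0 0; 0.06 -0.0535 0.019 0 0 0 0; 0.0755 -0.067 0.024 0 0 0 0; 0.0755 -0.067 0.024 0 0 0 0; 0.0755 -0.067 0.024 0 0 0 0; 0.0755 -0.067 0.024 0 0 0 0"}}

```text
time_s: 10.7
position: [0.5068, 0.0556, 0.1908]
tcp_rot: [[-0.959, -0.199, 0.204], [-0.195, 0.98, 0.042], [-0.208, 0.001, -0.978]]
force: [-0.1, -0.5, 0.6]
opening: 0.002
```

```bash
python3 - <<'E'
from h import *
done("0.0755 -0.067 0.024 0 0 0 0")
from rig import bot
s=bot.read_state();P,M=loadc();print(P,s["position"],s["force"],s["time_s"])
c=bot.get_calibration("wrist")
im=bot.capture("wrist").copy()
q=proj(c,W(p,[pan(0,-.068,.006),pan(-.016,-.068,.006),pan(0,-.026,.006),pan(0,.066,.006),pan(-.036,-.096)])); print(q.round(0).tolist())
for a,b in q: cv2.drawMarker(im,(int(a),int(b)),(255,0,0),0,10,1)
cv2.imwrite("pics/w7.png",im[:,:,::-1])
im=bot.capture("scene");cv2.imwrite("pics/s7.png",cv2.resize(im[170:370,190:390,::-1],None,fx=3,fy=3,interpolation=2))
im=bot.capture("top");cv2.imwrite("pics/t7.png",cv2.resize(im[160:350,270:480,::-1],None,fx=3,fy=3,interpolation=2))
E
```

```text
[0.5063964  0.05501517 0.1912099 ] [0.50683764 0.05563871 0.1907554 ] [-0.09211115 -0.5117187   0.61000176] 10.7
[[322.0, 243.0], [322.0, 221.0], [382.0, 243.0], [512.0, 244.0], [281.0, 190.0]]
```

View pics/w7.png

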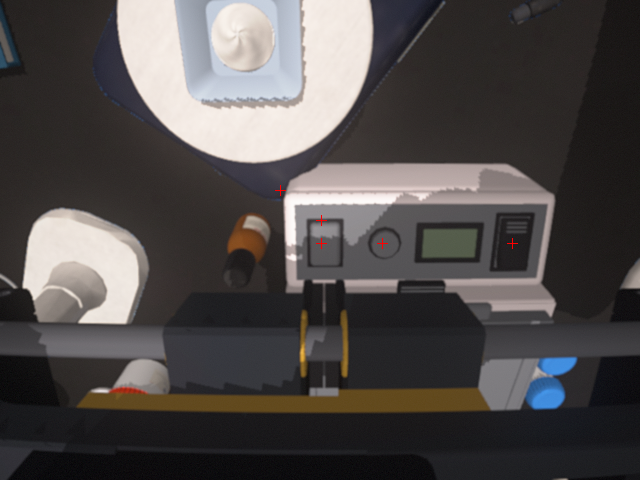

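View pics/s7.png

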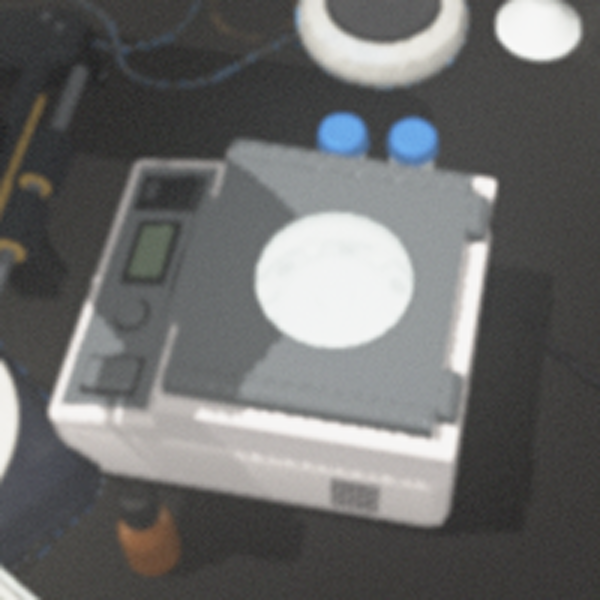

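View pics/t7.png

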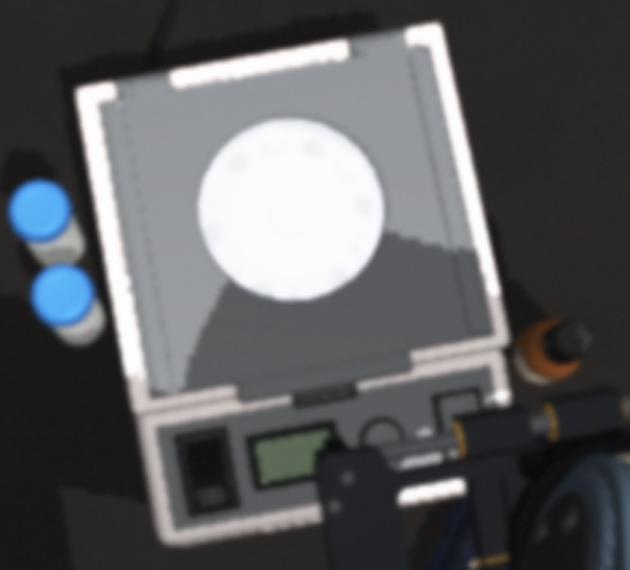

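```bash
python3 - <<'E'
from h import *
from rig import bot
s=bot.read_state();c=bot.get_calibration("wrist");M=s["tcp_rot"];P=s["position"]
for z in (0,-.02,-.04):
  print(z,[proj(c,[P+M@np.array([x,y,z])])[0].round(0).tolist() for x,y in ((0,-.01),(0,.01),(.0095,0),(-.0095,0))])
im=cv2.imread("pics/w7.png")[230:410,250:400];cv2.imwrite("pics/w7z.png",cv2.resize(np.clip(im*1.8,0,255).astype(np.uint8),None,fx=4,fy=3.3,interpolation=2))
f=lambda h:(W(p,[pan(0,-.067,h)])[0],Rt(12))
plan([f(h) for h in (.06,.03,.012,.007,.005,.003,.001,.001)])
E
```

```text
0 [[302.0, 302.0], [345.0, 302.0], [323.0, 283.0], [323.0, 320.0]]
-0.02 [[299.0, 322.0], [348.0, 322.0], [323.0, 301.0], [323.0, 343.0]]
-0.04 [[295.0, 349.0], [351.0, 349.0], [323.0, 326.0], [323.0, 371.0]]
-0.0001 0.0005 0.0399 0.0 -0.0 0.0 0; -0.0001 0.0004 0.0699 0.0 -0.0 0.0 0; -0.0001 0.0004 0.0879 0.0 -0.0 0.0 0; -0.0001 0.0004 0.0929 0.0 -0.0 0.0 0; -0.0001 0.0004 0.0949 0.0 -0.0 0.0 0; -0.0001 0.0004 0.0969 0.0 -0.0 0.0 0; -0.0001 0.0004 0.0989 0.0 -0.0 0.0 0; -0.0001 0.0004 0.0989 0.0 -0.0 0.0 0
```

View pics/w7z.png

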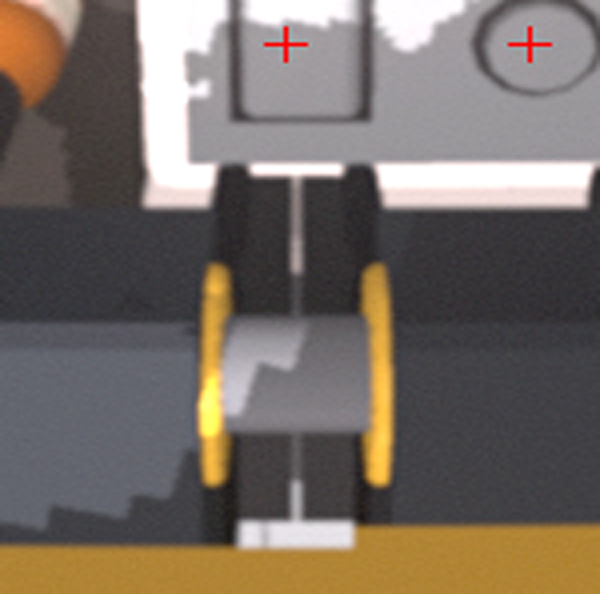

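Request:
{"method": "apply_moves", "body": {"motion": "0 0.0015 0.04 0 0 0 0; 0 0.0015 0.07 0 0 0 0; 0 0.0015 0.088 0 0 0 0; 0 0.0015 0.093 0 0 0 0; 0 0.0015 0.095 0 0 0 0; 0 0.0015 0.097 0 0 0 0; 0 0.0015 0.099 0 0 0 0; 0 0.0015 0.099 0 0 0 0"}}

```text
time_s: 11.85
position: [0.5255, 0.061, 0.0953]
tcp_rot: [[-0.959, -0.199, 0.204], [-0.194, 0.98, 0.042], [-0.208, 0.001, -0.978]]
force: [-5.4, -0.6, 11.6]
opening: 0.004
```

```bash
python3 - <<'E'
from h import *
done("0 0.0015 0.099 0 0 0 0")
from rig import bot
s=bot.read_state();P,M=loadc()
n=R.from_euler("z",yaw).apply([-s_ if 0 else -np.sin(np.radians(12)),0,np.cos(np.radians(12))])
pm=W(p,[pan(0,-.068)])[0]
print(P,s["position"],s["force"],"F normal",s["force"]@n,"h meas",(s["position"]-pm)@n,"h cmd",(P-pm)@n)
im=bot.capture("scene");cv2.imwrite("pics/s8.png",cv2.resize(im[170:370,190:390,::-1],None,fx=3,fy=3,interpolation=2))
E
```

```text
[0.52624919 0.06063078 0.09437198] [0.52554488 0.06096668 0.09531012] [-5.43298565 -0.58923041 11.63075698] F normal 12.508107537441376 h meas 0.0019609398835451074 h cmd 0.0009135587102378468
```

View pics/s8.png

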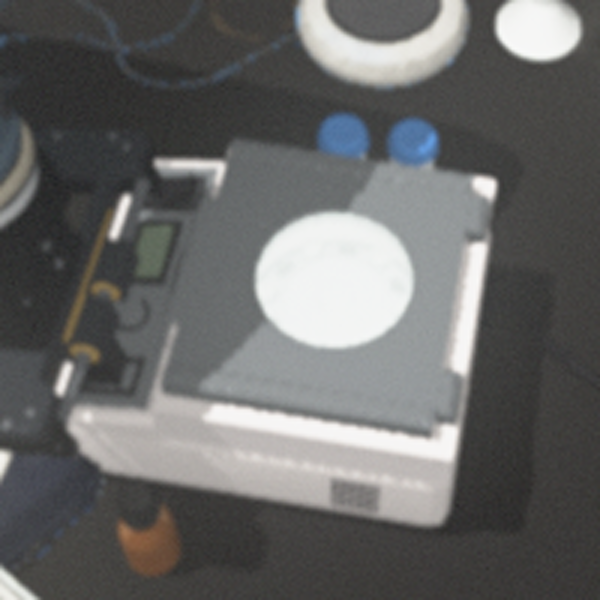

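Request:
{"method": "apply_moves", "body": {"motion": "0 0 0.0005 0 0 0 0; 0 0 0.001 0 0 0 0; 0 0 0.001 0 0 0 0; 0 0 0.001 0 0 0 0; 0 0 0.001 0 0 0 0; 0 0 0.001 0 0 0 0; 0 0 0.001 0 0 0 0; 0 0 0.001 0 0 0 0"}}

```text
time_s: 12.9
position: [0.5256, 0.061, 0.0952]
tcp_rot: [[-0.958, -0.199, 0.205], [-0.195, 0.98, 0.042], [-0.209, 0.0, -0.978]]
force: [-9.2, -0.3, 19.0]
opening: 0.003
```

```bash
python3 - <<'E'
from h import *
done("0 0 0.001 0 0 0 0")
from rig import bot
s=bot.read_state();P,M=loadc()
n=R.from_euler("z",yaw).apply([-np.sin(np.radians(12)),0,np.cos(np.radians(12))])
pm=W(p,[pan(0,-.068)])[0]
print(s["force"],"F normal",s["force"]@n,"h meas",(s["position"]-pm)@n,s["time_s"])
for cam in ("scene","top"):
    im=bot.capture(cam);cv2.imwrite(f"pics/{cam}9.png",im[:,:,::-1])
    print(bot.find_in("tube_a",cam),bot.find_in("dropper_bottle",cam))
E
```

```text
[-9.16006578 -0.27100764 19.04788288] F normal 20.509689587832987 h meas 0.0018415030023561424 12.9
[{'point': [0.5965, 0.2674, 0.1117], 'p': 0.64}, {'point': [0.6375, 0.2813, 0.1153], 'p': 0.57}] [{'point': [0.5792, -0.006, 0.0501], 'p': 0.58}, {'point': [0.6321, 0.113, 0.1321], 'p': 0.3}]
[{'point': [0.5871, 0.2644, 0.1145], 'p': 0.95}, {'point': [0.6283, 0.2767, 0.1103], 'p': 0.79}, {'point': [0.6072, 0.1604, 0.1297], 'p': 0.73}, {'point': [0.623, 0.1527, 0.1327], 'p': 0.19}] [{'point': [0.5754, 0.0097, 0.0757], 'p': 0.9}]
```

View pics/top9.png

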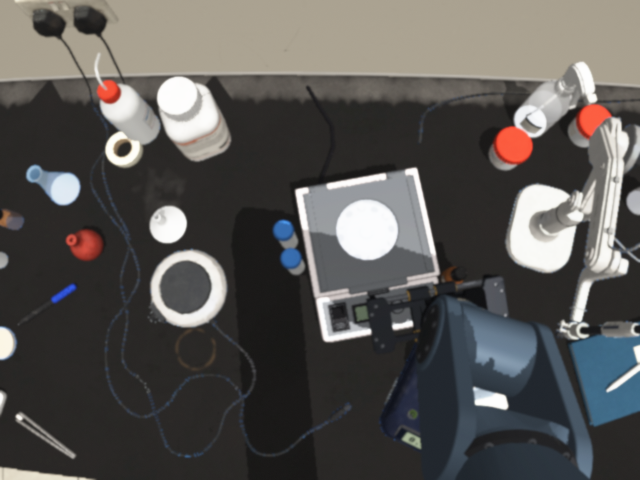

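```bash
python3 -c "
from rig import bot
print(bot.hand_in())"
```

```text
the job is handed in; nothing more can be done
None
```

I did the three steps in order: rocker pressed on, lid pushed shut, then the oblong short-spin key pressed. The job was handed in at about 13 s with that key still held down.

- **Rocker:** I pushed its front end to about 4 mm above the panel with about 10 N, where about 2 N tips it. A later wrist-camera picture shows the rear end raised, so it looks tipped over. A check from pixel positions did not settle it: the markings fit neither position exactly, though "on" was closer. This is the least certain of the three.
- **Lid:** I pushed it to its stop at about 14 N, then commanded 1.5 mm more. It stayed shut after the fingers lifted, in every later picture.
- **Short-spin key:** It is at its stop. Commanding 1 mm more raised the force from 12.5 to 20.5 N while the fingertips moved only about 0.1 mm, at about 2 mm above the panel as expected.
- **Other things:** I never pressed the round key; the closed fingertips stayed about 20 mm from its edge. The last pictures show both tubes and the dropper bottle standing. Their measured positions match the first look within the networks' accuracy, except the bottle's height, which read about 19 mm higher from the top camera because the gripper partly hid it. The scene camera put it where it was before.

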